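# Latch the bottle tier's gate

## Robot

A 6-joint arm with a two-finger parallel gripper is mounted at the origin on the work surface. World frame = base frame: x ahead of the robot, y to its left, z up, the work surface at z = 0. Lengths are in m, angles in rad, forces in N, time in s.
With the tool pointing down it reaches from about 0.25 to 0.775 m from the base axis. Payload 4 kg.
Tool frame: the origin (TCP) lies midway between the tips of the shut fingers; the grasp point (between the pads) lies 19 mm behind it; z points along the fingers, x is the direction in which the jaws open and shut, and the axes are right-handed (so a half turn about z gives the same grasp; the last joint's range is limited). The gripper opens to 94 mm and grips with 3 to 60 N. Pads are 16 mm wide; open, the fingers measure 119 mm over their backs; the gripper's body (75 mm by 177 mm) begins 78 mm behind the grasp point.
Start: joints at [-1.342, 0.087, 1.371, -0, 1.684, -0.103], TCP at [0.179, -0.52, 0.206] pointing down, gripper open.
Joint ranges: [-3.1, 3.1], [-0.76, 2.03], [0.27, 2.55], [-1.08, 4.22], [0.17, 2.65], [-2.57, 2.57]. Speed limits (rad/s): [2.79, 2.79, 3.14, 3.14, 3.14, 3.14].

## Interface

Orientations are given as [roll, pitch, yaw] about the fixed x, y, z axes, in that order (R = Rz(yaw) Ry(pitch) Rx(roll)).
In Python, from bench import robot, eyes, close_job gives the robot as it stands.
- The arm moves only by the shell command python3 -m jog 'ROWS'. ROWS is JSON, a list of rows, each a list of 3 entries, a list of its own where there are three numbers: the turn, a rotation vector about the tool's x, y, z in degrees, then the shift along the tool's x, y, z in mm, then the closure, from -1 (fully open) to 1 (shut). In form: [[[wx, wy, wz], [x, y, z], claw], ...]. A call has 1 to 5 rows; each row is the pose to reach, as a shift and turn from the pose commanded when the call began, along the tool's axes at that moment; what a row does not reach only later rows make up. A row lasts 1/10 s, in which the tool goes at most 50 mm and 8.59 degrees, less where a joint would pass 70% of its speed; a pose out of reach is approached as far as the arm can. A call with a gripper value outside its range is refused whole. The fingers move at their own pace and stop on an object; the grip force is fixed at half the most. Time passes only in rows, so rows that repeat a pose let the fingers close. It gives the time, the measured TCP pose, the force and the opening at its end, in the units of the state.
- robot.get_obs(): the state, without advancing time (a new reading comes with each control period).
- eyes.snapshot(name): name is "side" or "top" or "wrist"; returns (picture, depth): 480x640x3 uint8, red, green, blue; 480x640 float32, m along the optical axis (not along the pixel's ray), 0 where there is no reading.
- eyes.camera_params(name): a dict with "mtx" (3x3 intrinsics, pixels), "k1" (the pictures are not rectified: a ray, as slopes to the right and down, at radius r is drawn at 1 + k1 r^2 times it, then the intrinsics apply), "world_to_cam" (4x4, takes a point from world to camera coordinates). Camera axes: x right, y up, looking along -z (the intrinsics and any distortion apply to the point x, -y, -z); pixel columns grow to the right and rows downward; lengths in m; the calibration is good to about 2 mm. A picture is of the moment at which its call begins: read the wrist's pose just before it. camera_params takes no time and is no camera call; for the wrist camera it gives the pose at the moment of the call.
- close_job(): hands the job in, once; it reports no verdict.
The state is a dict: "time": time; "joint_positions": joint angles; "qvel": joint speeds; "joint_torque": joint torques, N m; "tool_pos": TCP position; "ee_rot": TCP orientation; "wrist_force": force on the tool from outside, world axes, zero at the start; "wrist_torque": the same for the moment, N m; "width": finger opening in m.
Only numpy, scipy, OpenCV 4.12 (cv2) and the standard library are available. Lean on these libraries where they do the work, as an engineer would, in place of code of your own. Each camera call takes 0.05 s, during which the arm holds its last target. There are 200 camera calls.

## Task

Shut the little gate of the pale blue bottle tier so that it stays shut by itself: lift the steel latch bar by its thumb tab while the gate is still open, bring the gate to with the bar held above the striker, and let the bar drop fully into the slot of the catch, then let go. The catch is weak plastic and sits a little differently each time, so feel for it and never press hard on it, and leave the bottles, tin and brush where they stand.

Things in the scene. Friction and masses are not known exactly. Their poses are not given: they have to be found in the camera images.
- bay: The gated bottle tier: pale blue plastic tray, 200 mm deep (x), 290 mm wide (y), walls 90 mm high, fixed to the board. Origin: centre of its underside; x points away from the gate to its closed back, z up. Its open front at x = -100 mm is closed by the gate, which opens outwards, to -x.
- gate_hinge (a point): Point on the gate's vertical hinge axis, at board level (x = -100, y = +120 mm in the tier's frame, same axes). Gate: panel 10 mm thick, reaching 200 mm from this axis, top at 100 mm height; closed, it runs from here along -y.
- gate (a joint): Gate angle, rad: 0 = bar over the slot's nominal middle (latched it reads -0.08 to 0.08, as the catch sits); positive = open, up to 0.85; it can go to -0.13. A spring pushes it open: near closed it takes about 2 to 5 N at the tab to hold. Well open it stays where it is left; unlatched from near closed it swings out to about 0.5.
- latch_bar (a joint): Angle of the latch bar, rad: 0 = level, on its own rest, and also when down in the catch; positive = free end lifted, up to 0.6. It falls by its weight (about 130 g). It pivots about the gate's normal, on the gate's outer face, 90 mm from the gate's hinge axis and 105 mm above the board.
- bar_end (a point): Middle of the free end of the steel latch bar, which is 8 mm thick (across the gate), 14 mm high, mid-height 105 mm above the board when level. This end is 262 mm from the gate's hinge axis, past the gate's free edge and the post. The bar's mid-plane lies 11 mm outside the hinge axis (towards -x of the gate).
- tab (a point): Middle of the gripping part of the thumb tab, an upright steel tab on the latch bar, 8 mm thick (across the gate), 24 mm along the bar; 85 mm beyond the bar's pivot, 175 mm from the gate's hinge axis. Bar level: this point is 141 mm, tab top 158 mm, bar top 112 mm above the board. z up the tab, x across the gate inwards, -y to the bar's free end.
- post: The catch post beside the gate's free edge, fixed, 240 mm from the hinge axis. Origin on the board; axes as the tier's. It carries the white plastic catch, 26 mm wide along the bar. The catch is weak: more than 12 N on catch or post breaks it.
- catch_nominal (a point): Nominal middle of the catch's slot, at the mid-height of the level bar; axes as the tier's. The catch is screwed on through long holes, so the real slot lies up to 16 mm off this point along x, either way: not measured, to be felt: e.g. bring the lifted bar softly against the back stop, then ease it back 7 mm (at the catch), which centres it over the slot, and lower it slowly.
- striker (a point): Top middle of the striker, the catch's outer wall (nominal, off as the slot): 12 mm thick, top 110 mm above the board, so the bar must be lifted over 0.08 rad (0.2 is ample). Behind it along +x: slot 14 mm wide, floor at 94 mm, 4 mm under the level bar; a ledge 4 mm thick, as high as the striker; the back stop wall, top at 165 mm, which a lifted bar meets.
- vinegar: Bystander, to be left alone: glass vinegar bottle, 60 mm across, 200 mm tall, standing in the gated tier. Origin: centre of its underside.
- spray: Bystander, to be left alone: empty spray bottle, 72 mm across, 188 mm tall, standing in the gated tier. Origin: centre of its underside.
- pad_tin: Bystander, to be left alone: round steel scouring pad tin, 92 mm across, 60 mm tall, on the board. Origin: centre of its underside.
- small_brush: Bystander, to be left alone: small wooden hand brush lying bristles down on the board, 255 mm long, 41 mm high. Origin: centre of its underside.
- descaler: Bystander, to be left alone: white plastic bottle, 68 mm across, 130 mm tall, on the board. Origin: centre of its underside.

How it is judged:
By the outcome, as a careful person would: the job done as asked, in the order asked, and still so for the second after the job is handed in, with the robot touching nothing.
It also fails if it takes over 48 s, if anything falls off the work surface, if the arm or the gripper's body presses on something with over 40 N, if the wrist force passes 120 N, or if a joint passes its speed limit or range.

## Working session

There is one attempt and no reset: what is moved stays moved. The work goes in short steps, Python scripts to look and compute and a shell command to move; the robot and the scene stay as the last step left them, time stands still between calls to the robot, and variables do not carry over. Pictures are saved under pics/ and viewed, about 8 in all and at most 12, crops included, and the job is handed in when it is done.

```bash
ls; mkdir -p pics; python3 - <<'E'
from bench import robot, eyes
import cv2,numpy as np
print(robot.get_obs())
for n in ["side","top"]:
    p,d=eyes.snapshot(n); cv2.imwrite(f"pics/{n}0.png",p[:,:,::-1]); np.save(f"{n}0.npy",d)
    print(n,eyes.camera_params(n))
E
```

```text
pics
{'time': 0.0, 'joint_positions': array([-1.34207875e+00,  8.79126839e-02,  1.37226464e+00, -3.65145850e-05,
        1.68362324e+00, -1.03043024e-01]), 'qvel': array([ 0.00092018,  0.00165411, -0.00096578,  0.00121722, -0.00053697,
        0.00057779]), 'joint_torque': array([-2.34251547e-04, -3.40183389e+01, -3.02427793e+01,  7.19074742e-02,
        3.30987526e-02, -1.85267440e-04]), 'tool_pos': array([ 0.17902304, -0.51944745,  0.20432207]), 'ee_rot': array([-3.14140165e+00,  2.19992563e-03, -1.23903959e+00]), 'wrist_force': array([-0.51072124, -0.1591291 ,  0.09646405]), 'wrist_torque': array([-0.00141095, -0.03683619, -0.07533894]), 'width': 0.09370528991844025}
side {'mtx': array([[563.57526834,   0.        , 324.70265092],
       [  0.        , 563.57526834, 252.01927278],
       [  0.        ,   0.        ,   1.        ]]), 'k1': -0.1740675251645776, 'world_to_cam': array([[-0.69740338, -0.71644959, -0.01812476,  0.47151395],
       [ 0.36422542, -0.37609652,  0.85199252, -0.29793707],
       [-0.61722635,  0.58758097,  0.52324014, -0.86287354],
       [ 0.        ,  0.        ,  0.        ,  1.        ]])}
top {'mtx': array([[449.84595394,   0.        , 329.05562329],
       [  0.        , 449.84595394, 240.50576865],
       [  0.        ,   0.        ,   1.        ]]), 'k1': -0.0662970475947506, 'world_to_cam': array([[-0.00377741, -0.99995246,  0.00898936,  0.03063947],
       [ 0.98093796, -0.00195876,  0.19431132, -0.6127648 ],
       [-0.19428448,  0.009552  ,  0.98089872, -1.18699062],
       [ 0.        ,  0.        ,  0.        ,  1.        ]])}
```

View pics/side0.png

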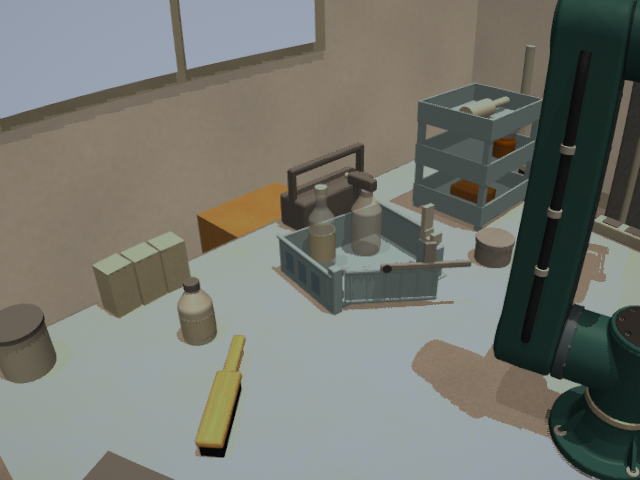

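View pics/top0.png

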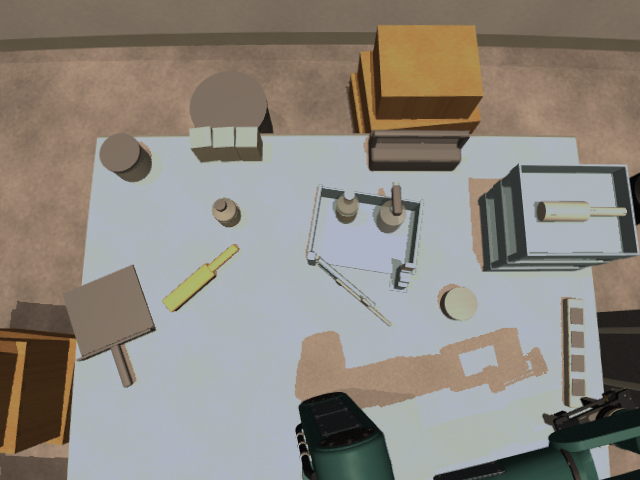

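The side view shows the tier with its gate open, hinge near (335,305), tab and post near (428,240). The top view shows the hinge near (313,257), bar end near (390,323) and post near (402,277). Next I'll crop and measure.

```bash
cat > h.py <<'E'
import numpy as np,cv2
from bench import robot,eyes
def ray(c,uv):
    K=c["mtx"];x=cv2.undistortPoints(np.array([[uv]],float),K,np.array([c["k1"],0,0,0,0.]))[0,0]
    W=c["world_to_cam"];R=W[:3,:3];o=-R.T@W[:3,3]
    return o,R.T@np.array([x[0],-x[1],-1.])
def atz(c,uv,z):
    o,d=ray(c,uv);return o+d*(z-o[2])/d[2]
def proj(c,P):
    W=c["world_to_cam"];p=W[:3,:3]@np.array(P)+W[:3,3];a=np.array([p[0],-p[1]])/-p[2]
    a=a*(1+c["k1"]*(a@a));return c["mtx"][:2,:2]@a+c["mtx"][:2,2]
def cloud(c,d):
    v,u=np.mgrid[0:480,0:640];uv=np.stack([u.ravel(),v.ravel()],1).astype(float)
    x=cv2.undistortPoints(uv[:,None],c["mtx"],np.array([c["k1"],0,0,0,0.]))[:,0]
    p=np.c_[x[:,0],-x[:,1],-np.ones(len(x))]*d.reshape(-1,1);W=c["world_to_cam"]
    return ((p-W[:3,3])@W[:3,:3]).reshape(480,640,3)
E
python3 - <<'E'
from h import *
c=eyes.camera_params("top");d=np.load("top0.npy")
C=cloud(c,d);print(C[320,250],C[250,360])
im=cv2.imread("pics/top0.png")[170:340,290:440]
cv2.imwrite("pics/c1.png",cv2.resize(im,None,fx=3.5,fy=3.5,interpolation=cv2.INTER_CUBIC))
for z0,z1 in [(.08,.094),(.094,.104),(.104,.12),(.12,.15),(.15,.175)]:
    m=(C[...,2]>z0)&(C[...,2]<z1);m[:,:290]=0;m[:,440:]=0;m[:170]=0;m[340:]=0
    print(z0,z1,m.sum())
    P=C[m];uv=np.argwhere(m)
    s=slice(None,None,max(1,len(P)//14))
    for q,w in zip(P[s],uv[s]):print("  ",w[::-1],q.round(3))
E
```

```text
[0.39686821 0.25128327 0.00318734] [ 0.596075   -0.06112141  0.00238752]
0.08 0.094 709
   [319 184] [0.767 0.056 0.089]
   [341 189] [ 0.751 -0.004  0.094]
   [363 193] [ 0.74  -0.065  0.093]
   [375 196] [ 0.733 -0.099  0.088]
   [405 199] [ 0.724 -0.182  0.088]
   [416 202] [ 0.716 -0.212  0.087]
   [317 212] [0.687 0.062 0.089]
   [314 218] [0.669 0.07  0.091]
   [384 225] [ 0.649 -0.121  0.092]
   [416 232] [ 0.63  -0.208  0.089]
   [418 242] [ 0.602 -0.212  0.092]
   [417 252] [ 0.574 -0.208  0.093]
   [328 268] [0.532 0.032 0.092]
   [403 276] [ 0.51  -0.168  0.092]
   [363 294] [ 0.462 -0.06   0.093]
0.094 0.104 590
   [319 185] [0.762 0.056 0.096]
   [419 207] [ 0.699 -0.218  0.095]
   [316 216] [0.674 0.064 0.095]
   [385 225] [ 0.648 -0.123  0.097]
   [418 236] [ 0.617 -0.211  0.099]
   [316 255] [0.566 0.064 0.097]
   [319 261] [0.55  0.056 0.095]
   [327 266] [0.536 0.035 0.101]
   [412 271] [ 0.523 -0.192  0.095]
   [409 274] [ 0.514 -0.183  0.099]
   [340 279] [0.502 0.001 0.095]
   [348 284] [ 0.488 -0.02   0.097]
   [357 290] [ 0.473 -0.044  0.096]
   [365 297] [ 0.4
[... 1008 characters left out ...]
]
   [391 218] [ 0.658 -0.134  0.136]
   [393 220] [ 0.654 -0.14   0.132]
   [394 223] [ 0.647 -0.143  0.124]
   [365 305] [ 0.432 -0.062  0.121]
0.15 0.175 187
   [343 197] [ 0.71  -0.007  0.153]
   [343 201] [ 0.7   -0.007  0.152]
   [349 202] [ 0.691 -0.022  0.172]
   [350 203] [ 0.69  -0.024  0.166]
   [351 204] [ 0.692 -0.028  0.151]
   [391 205] [ 0.685 -0.13   0.165]
   [390 208] [ 0.678 -0.128  0.162]
   [393 215] [ 0.657 -0.134  0.173]
   [410 263] [ 0.534 -0.174  0.166]
   [414 264] [ 0.532 -0.184  0.163]
   [415 265] [ 0.529 -0.187  0.163]
   [405 267] [ 0.525 -0.162  0.157]
   [412 268] [ 0.522 -0.18   0.156]
   [366 301] [ 0.44  -0.062  0.155]
   [367 304] [ 0.432 -0.064  0.156]
```

View pics/c1.png

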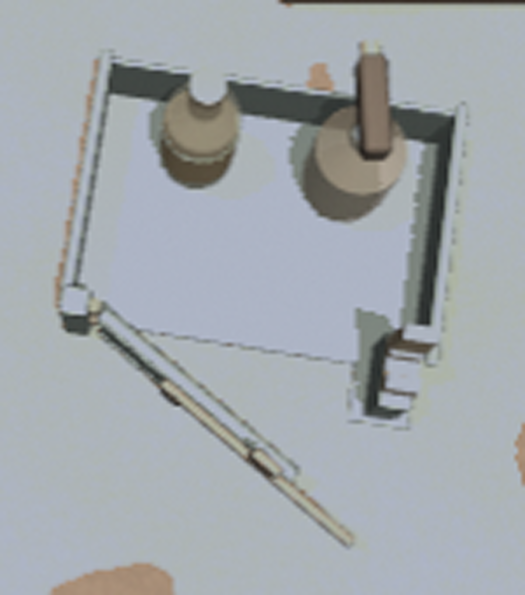

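The crop shows back-left wall corner (103,52), back-right (463,105), tab top (264,460), bar end (350,541) and back stop near (405,352).

```bash
python3 - <<'E'
from h import *
from scipy.optimize import least_squares
c=eyes.camera_params("top")
cp=lambda x,y:(290+(x+.5)/3.5-.5,170+(y+.5)/3.5-.5)
pts=dict(bl=(103,52,.09),br=(464,105,.09),fr=(437,345,.09),bar=(350,541,.112),tab=(264,460,.158),gend=(297,470,.1),lf=(62,290,.09),ped=(355,392,.0))
for k,(x,y,z) in pts.items():print(k,atz(c,cp(x,y),z).round(4))
def T(p,a):x,y,t=p;c_,s_=np.cos(t),np.sin(t);return np.array([x+c_*a[0]-s_*a[1],y+s_*a[0]+c_*a[1]])
def pl(p,s,n,g): # s along gate from hinge, n outward(-x) ; closed: along -y
    # positive open swings to -x
    u=np.array([-np.sin(g),-np.cos(g)]);o=np.array([-np.cos(g),np.sin(g)])
    return T(p,np.array([-.1,.12])+s*u+n*o)
def res(q):
    p=q[:3];g=q[3];r=[]
    P=lambda k:proj(c,0) 
    for k,a in dict(bl=(.1,.145),br=(.1,-.145)).items(): r.append(T(p,a)-atz(c,cp(*pts[k][:2]),.09)[:2])
    for k,(s,n) in dict(bar=(.262,.011),tab=(.175,.011)).items(): r.append(pl(p,s,n,g)-atz(c,cp(*pts[k][:2]),pts[k][2])[:2])
    return np.concatenate(r)
o=least_squares(res,[.65,-.06,-.19,.5]);print(o.x,o.fun.round(4));p=o.x[:3]
print("hinge",T(p,(-.1,.12)),"tab",pl(p,.175,.011,o.x[3]),"slot",pl(p,.24,.011,0),"tabclosed",pl(p,.175,.011,0))
ob=robot.get_obs();print(ob["time"],ob["tool_pos"],ob["ee_rot"])
E
```

```text
bl [0.7654 0.0563 0.09  ]
br [ 0.7217 -0.2292  0.09  ]
fr [ 0.5307 -0.1998  0.09  ]
bar [ 0.3828 -0.1256  0.112 ]
tab [ 0.4396 -0.0593  0.158 ]
gend [ 0.4356 -0.089   0.1   ]
lf [0.5741 0.0876 0.09  ]
ped [ 0.5042 -0.1489  0.    ]
[ 0.64480727 -0.07073706 -0.15485894  0.57188329] [ 0.0006  0.0008 -0.0005 -0.0002 -0.0006  0.0004  0.0005 -0.001 ]
hinge [0.56451283 0.06325101] tab [ 0.44001532 -0.06022519] slot [ 0.51662669 -0.17218034] tabclosed [ 0.52665234 -0.10795817]
0.1 [ 0.17904359 -0.51952039  0.20443576] [-3.14138381e+00  1.99340483e-03 -1.23901745e+00]
```

The fit agrees within 1 mm: gate at 0.57 rad, tab at (0.440,-0.060). Moving above the tab.

```bash
python3 -m jog '[[[0,0,-14],[-165,-187,0],-1],[[0,0,-14],[-165,-187,0],-1],[[0,0,-14],[-165,-187,0],-1],[[0,0,-14],[-165,-187,0],-1],[[0,0,-14],[-165,-187,0],-1]]'
cat >> h.py <<'E'
from scipy.spatial.transform import Rotation as Ro
TIER=[0.6448,-0.0707,-0.1549]
def rows(Rc,pc,Rt,pt):
    return Ro.from_matrix(Rc.T@Rt).as_rotvec(degrees=True).round(2),(Rc.T@(pt-pc)*1e3).round(1)
def obs():
    o=robot.get_obs();return Ro.from_euler("xyz",o["ee_rot"]).as_matrix(),np.array(o["tool_pos"]),o
def model(g,b,zt=.122):
    """tool pose holding the tab: gate angle g, bar angle b, tool z=down, x inward"""
    x,y,t=TIER;H=np.array([x,y,0])+Ro.from_euler("z",t).apply([-.1,.12,0])
    G=Ro.from_euler("z",t-g)          # gate frame: x inward, -y along gate
    piv=np.array([-.011,-.09,.105]);L=Ro.from_euler("x",-b)
    q=piv+L.apply(np.array([-.011,-.175,zt])-piv)
    return (G*L*Ro.from_euler("x",np.pi)).as_matrix(),H+G.apply(q)
E
python3 - <<'E'
from h import *
R,p,o=obs();print(rows(R,p,*model(.572,0,.206)))
R,p=model(.572,0.2);print(p,model(.572,0)[1])
E
```

```text
time: 0.6
tool_pos: [0.3026, -0.3011, 0.205]
ee_rot: [-3.141, 0.001, -0.995]
wrist_force: [0.0, -0.8, -0.8]
width: 0.0939
(array([ -0.02,   0.03, -15.38]), array([-127.3, -246.4,   -0.9]))
[ 0.44336451 -0.0563754   0.13854802] [ 0.43999407 -0.06016518  0.122     ]
```

```bash
python3 -m jog '[[[0,0,-15.4],[-127,-246,0],-1],[[0,0,-15.4],[-127,-246,0],-1],[[0,0,-15.4],[-127,-246,0],-1],[[0,0,-15.4],[-127,-246,0],-1],[[0,0,-15.4],[-127,-246,0],-1]]'
python3 - <<'E'
from h import *
R,p,o=obs();print(rows(R,p,*model(.572,0,.206)))
E
```

```text
time: 1.1
tool_pos: [0.4264, -0.0839, 0.2052]
ee_rot: [3.141, -0.0, -0.726]
wrist_force: [0.5, -0.4, -0.8]
width: 0.0945
(array([ 0.01, -0.01,  0.06]), array([ -5.5, -26.8,  -0.8]))
```

```bash
python3 -m jog '[[[0,0,0],[-6,-26,0],-1],[[0,0,0],[-6,-26,0],-1],[[0,0,0],[-6,-26,0],-1]]'
python3 - <<'E'
from h import *
R,p,o=obs();print(rows(R,p,*model(.572,0,.206)))
c=eyes.camera_params("wrist");im,d=eyes.snapshot("wrist");cv2.imwrite("pics/w1.png",im[:,:,::-1]);np.save("w1.npy",d)
print("pred tab top",proj(c,model(.572,0,.158)[1]))
for s in (-.012,.012):
  for n in (-.004,.004):
    Rm,q=model(.572,0,.158); print(proj(c,q+Rm@[n,s,0]))
C=cloud(c,d);m=(C[...,2]>.152)&(C[...,2]<.164)&(np.hypot(*(C[...,:2]-q[:2]).transpose(2,0,1))<.04)
P=C[m];print(m.sum(),P.mean(0),q)
print(((P-q)@Rm*1e3).min(0),((P-q)@Rm*1e3).max(0),((P-q)@Rm*1e3).mean(0))
E
```

```text
time: 1.4
tool_pos: [0.4384, -0.0624, 0.2049]
ee_rot: [3.14, 0.001, -0.724]
wrist_force: [0.0, -0.3, 0.4]
width: 0.0939
(array([0.08, 0.04, 0.14]), array([-0.3, -2.7, -1.1]))
pred tab top [324.37563755 264.13642438]
[317.72712757 245.31287985]
[331.04081961 245.32446358]
[317.90324411 282.39816556]
[330.83231873 282.41007061]
498 [ 0.43884215 -0.0610037   0.15798129] [ 0.43999407 -0.06016518  0.158     ]
[-4.52646031 -9.56979407 -2.29769464] [ 3.50782081 14.07443066  5.92221976] [-0.30352111  1.39208503  0.01870797]
```

View pics/w1.png

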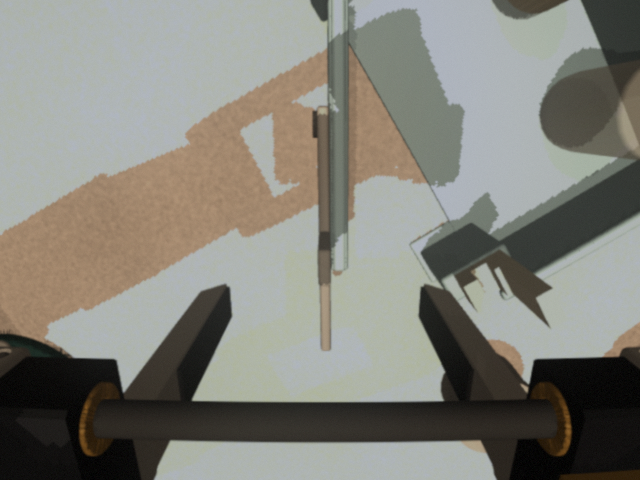

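The wrist view shows the tab at (324,258), between the jaws and within 1.5 mm of prediction. Descending and gripping.

```bash
python3 -m jog '[[[0,0,0],[0,-1.5,40],0],[[0,0,0],[0,-1.5,80],0.2],[[0,0,0],[0,-1.5,80],0.3],[[0,0,0],[0,-1.5,80],0.3],[[0,0,0],[0,-1.5,80],0.3]]'
python3 - <<'E'
from h import *
R,p,o=obs();print(rows(R,p,*model(.572,0,.122)))
E
```

```text
time: 1.95
tool_pos: [0.4412, -0.0626, 0.1282]
ee_rot: [-3.14, -0.004, -0.727]
wrist_force: [0.4, -0.7, 0.3]
width: 0.0575
(array([-0.11, -0.24, -0.02]), array([-2.5, -0.9,  6.2]))
```

```bash
python3 -m jog '[[[0,0,0],[-1,0,1],0.8],[[0,0,0],[-1,0,1],1],[[0,0,0],[-1,0,1],1],[[0,0,0],[-1,0,1],1],[[0,0,0],[-1,0,1],1]]'
python3 -m jog '[[[0,0,0],[0,0,0],1],[[0,0,0],[0,0,0],1]]'
python3 - <<'E'
from h import *
R,p,o=obs();print(rows(R,p,*model(.572,0,.122)),o["wrist_torque"])
E
```

```text
time: 2.45
tool_pos: [0.4391, -0.0607, 0.1247]
ee_rot: [-3.142, -0.0, -0.726]
wrist_force: [0.6, 0.2, 0.6]
width: 0.0179
time: 2.65
tool_pos: [0.4388, -0.0605, 0.1244]
ee_rot: [3.141, 0.001, -0.725]
wrist_force: [-1.3, 1.4, 1.5]
width: 0.0078
(array([0.01, 0.04, 0.1 ]), array([ 0.7, -1. ,  2.4])) [0.04616103 0.11701758 0.24296606]
```

```bash
cat > inc.py <<'E'
import sys
from h import *
# g0 b0 then list of g,b
a=[float(v) for v in sys.argv[1:]]
R0,p0=model(a[0],a[1],.1244)
for g,b in zip(a[2::2],a[3::2]): 
    t,s=rows(R0,p0,*model(g,b,.1244));print((g,b),list(map(float,t)),list(map(float,s)))
E
python3 inc.py .572 0 .572 .05 .572 .1 .572 .15 .572 .2 .572 .22
```

```text
(0.572, 0.05) [-2.86, -0.0, -0.0] [-0.0, -1.1, -4.2]
(0.572, 0.1) [-5.73, 0.0, 0.0] [-0.0, -2.4, -8.4]
(0.572, 0.15) [-8.59, 0.0, -0.0] [-0.0, -3.9, -12.5]
(0.572, 0.2) [-11.46, 0.0, -0.0] [-0.0, -5.5, -16.5]
(0.572, 0.22) [-12.61, -0.0, -0.0] [0.0, -6.3, -18.1]
```

```bash
python3 -m jog '[[[-2.86,0,0],[0,-1.1,-4.2],1],[[-5.73,0,0],[0,-2.4,-8.4],1],[[-8.59,0,0],[0,-3.9,-12.5],1],[[-11.46,0,0],[0,-5.5,-16.5],1],[[-11.46,0,0],[0,-5.5,-16.5],1]]'
python3 -m jog '[[[0,0,0],[0,0,0],1]]'
python3 inc.py .572 .2 .53 .2 .49 .2 .45 .2 .41 .2 .37 .2; python3 inc.py .37 .2 .33 .2 .29 .2 .25 .2 .21 .2 .17 .2
```

```text
time: 3.15
tool_pos: [0.4422, -0.056, 0.1407]
ee_rot: [2.939, 0.002, -0.724]
wrist_force: [-3.0, -0.9, 0.8]
width: 0.0077
time: 3.25
tool_pos: [0.4421, -0.0561, 0.1405]
ee_rot: [2.942, 0.002, -0.725]
wrist_force: [-2.7, 1.1, -0.9]
width: 0.008
(0.53, 0.2) [-0.0, 0.48, -2.36] [7.1, 0.3, 0.1]
(0.49, 0.2) [-0.0, 0.93, -4.6] [13.9, 0.3, 0.1]
(0.45, 0.2) [0.0, 1.39, -6.85] [20.7, 0.1, 0.0]
(0.41, 0.2) [0.0, 1.84, -9.1] [27.5, -0.4, -0.1]
(0.37, 0.2) [0.0, 2.3, -11.34] [34.2, -1.2, -0.2]
(0.33, 0.2) [0.0, 0.46, -2.25] [6.8, 0.3, 0.1]
(0.29, 0.2) [-0.0, 0.91, -4.49] [13.6, 0.3, 0.1]
(0.25, 0.2) [-0.0, 1.37, -6.74] [20.4, 0.1, 0.0]
(0.21, 0.2) [-0.0, 1.82, -8.98] [27.1, -0.4, -0.1]
(0.17, 0.2) [-0.0, 2.28, -11.23] [33.9, -1.2, -0.2]
```

```bash
python3 -m jog '[[[0,0.48,-2.36],[7.1,0.3,0.1],1],[[0,0.93,-4.6],[13.9,0.3,0.1],1],[[0,1.39,-6.85],[20.7,0.1,0],1],[[0,1.84,-9.1],[27.5,-0.4,-0.1],1],[[0,2.3,-11.34],[34.2,-1.2,-0.2],1]]'
python3 -m jog '[[[0,0.46,-2.25],[6.8,0.3,0.1],1],[[0,0.91,-4.49],[13.6,0.3,0.1],1],[[0,1.37,-6.74],[20.4,0.1,0],1],[[0,1.82,-8.98],[27.1,-0.4,-0.1],1],[[0,1.82,-8.98],[27.1,-0.4,-0.1],1]]'
cat > st.py <<'E'
from h import *
from scipy.optimize import least_squares
R,p,o=obs()
r=least_squares(lambda q:(model(q[0],q[1],.1244)[1]-p),[.1,.2]);g,b=r.x
Rm,_=model(g,b,.1244);f=np.array(o["wrist_force"])
print("t",o["time"],"g,b",r.x.round(4),"res mm",(Rm.T@r.fun*-1e3).round(1),"rotdev",rows(Rm,p,R,p)[0],"force tool",(R.T@f).round(1),"w",round(o["width"],4))
E
python3 st.py; python3 inc.py .21 .2 .18 .2 .16 .2 .14 .2 .12 .2 .1 .2
```

```text
time: 3.75
tool_pos: [0.4681, -0.0775, 0.1401]
ee_rot: [2.944, 0.003, -0.523]
wrist_force: [-3.8, 3.8, -0.5]
width: 0.0079
time: 4.25
tool_pos: [0.4923, -0.0907, 0.1401]
ee_rot: [2.945, 0.001, -0.364]
wrist_force: [-2.3, 4.2, -1.6]
width: 0.0078
t 4.25 g,b [0.2188 0.1906] res mm [ 0. -0.  0.] rotdev [-0.35  0.02 -0.55] force tool [-3.7 -3.4  1. ] w 0.0078
(0.18, 0.2) [0.0, 0.34, -1.68] [5.1, 0.2, 0.1]
(0.16, 0.2) [0.0, 0.57, -2.81] [8.5, 0.3, 0.1]
(0.14, 0.2) [0.0, 0.8, -3.93] [11.9, 0.3, 0.1]
(0.12, 0.2) [-0.0, 1.02, -5.05] [15.3, 0.3, 0.1]
(0.1, 0.2) [0.0, 1.25, -6.18] [18.7, 0.2, 0.0]
```

```bash
python3 -m jog '[[[0,0.34,-1.68],[5.1,0.2,0.1],1],[[0,0.57,-2.81],[8.5,0.3,0.1],1],[[0,0.8,-3.93],[11.9,0.3,0.1],1],[[0,1.02,-5.05],[15.3,0.3,0.1],1],[[0,1.25,-6.18],[18.7,0.2,0],1]]'
python3 -m jog '[[[0,0,0],[0,0,0],1],[[0,0,0],[0,0,0],1]]'
python3 st.py; python3 inc.py .1 .2 .094 .2 .088 .2 .082 .2 .076 .2 .07 .2
```

```text
time: 4.75
tool_pos: [0.5087, -0.097, 0.14]
ee_rot: [2.945, 0.004, -0.254]
wrist_force: [-4.8, 5.5, -1.0]
width: 0.0079
time: 4.95
tool_pos: [0.5091, -0.0972, 0.1401]
ee_rot: [2.945, 0.002, -0.255]
wrist_force: [-3.8, 3.8, -0.8]
width: 0.008
t 4.95 g,b [0.1131 0.1917] res mm [ 0.  -0.3  0.1] rotdev [-0.29  0.01 -0.76] force tool [-4.7 -2.8  0.3] w 0.008
(0.094, 0.2) [0.0, 0.07, -0.34] [1.0, 0.1, 0.0]
(0.088, 0.2) [-0.0, 0.14, -0.67] [2.0, 0.1, 0.0]
(0.082, 0.2) [0.0, 0.2, -1.01] [3.1, 0.2, 0.0]
(0.076, 0.2) [0.0, 0.27, -1.35] [4.1, 0.2, 0.0]
(0.07, 0.2) [0.0, 0.34, -1.68] [5.1, 0.2, 0.1]
```

```bash
python3 -m jog '[[[0,0.07,-0.34],[1,0.1,0],1],[[0,0.14,-0.67],[2,0.1,0],1],[[0,0.2,-1.01],[3.1,0.2,0],1],[[0,0.27,-1.35],[4.1,0.3,0],1],[[0,0.34,-1.68],[5.1,0.3,0],1]]';python3 st.py
python3 -m jog '[[[0,0.035,-0.17],[0.5,0.03,0],1],[[0,0.07,-0.34],[1,0.05,0],1],[[0,0.1,-0.5],[1.5,0.08,0],1],[[0,0.14,-0.67],[2,0.1,0],1],[[0,0.14,-0.67],[2,0.1,0],1]]';python3 st.py
```

```text
time: 5.45
tool_pos: [0.5134, -0.0986, 0.1401]
ee_rot: [2.945, 0.004, -0.225]
wrist_force: [-4.6, 4.8, -0.3]
width: 0.0077
t 5.45 g,b [0.0864 0.1915] res mm [ 0.  -0.4  0.1] rotdev [-0.29 -0.02 -0.95] force tool [-5.6 -3.7 -0.4] w 0.0077
time: 5.95
tool_pos: [0.5153, -0.0991, 0.14]
ee_rot: [2.945, 0.003, -0.213]
wrist_force: [-4.7, 4.7, -0.6]
width: 0.0077
t 5.95 g,b [0.0746 0.1912] res mm [ 0.  -0.5  0.1] rotdev [-0.3  -0.02 -0.95] force tool [-5.6 -3.6 -0.1] w 0.0077
```

```bash
python3 -m jog '[[[0,0.035,-0.17],[0.5,0.03,0],1],[[0,0.07,-0.34],[1,0.05,0],1],[[0,0.1,-0.5],[1.5,0.08,0],1],[[0,0.14,-0.67],[2,0.1,0],1],[[0,0.14,-0.67],[2,0.1,0],1]]';python3 st.py
python3 -m jog '[[[0,0.035,-0.17],[0.5,0.03,0],1],[[0,0.07,-0.34],[1,0.05,0],1],[[0,0.07,-0.34],[1,0.05,0],1],[[0,0.07,-0.34],[1,0.05,0],1]]';python3 st.py
```

```text
time: 6.45
tool_pos: [0.5172, -0.0996, 0.14]
ee_rot: [2.945, 0.003, -0.201]
wrist_force: [-5.4, 4.1, -0.7]
width: 0.0076
t 6.45 g,b [0.063  0.1916] res mm [ 0.  -0.5  0.1] rotdev [-0.28 -0.01 -0.96] force tool [-6.2 -3.   0.1] w 0.0076
time: 6.85
tool_pos: [0.5182, -0.0998, 0.14]
ee_rot: [2.945, 0.003, -0.195]
wrist_force: [-6.1, 5.4, -0.7]
width: 0.0079
t 6.85 g,b [0.0573 0.1919] res mm [ 0.  -0.5  0.1] rotdev [-0.26 -0.01 -0.98] force tool [-7.  -4.2 -0.1] w 0.0079
```

```bash
python3 -m jog '[[[0,0.035,-0.17],[0.5,0.03,0],1],[[0,0.07,-0.34],[1,0.05,0],1],[[0,0.07,-0.34],[1,0.05,0],1],[[0,0.07,-0.34],[1,0.05,0],1]]';python3 st.py
```

```text
time: 7.25
tool_pos: [0.5191, -0.1001, 0.14]
ee_rot: [2.945, 0.003, -0.189]
wrist_force: [-4.8, 4.8, -0.6]
width: 0.0077
t 7.25 g,b [0.0514 0.192 ] res mm [ 0.  -0.5  0.1] rotdev [-0.26 -0.   -0.99] force tool [-5.6 -3.9 -0.1] w 0.0077
```

```bash
cat st.py > gd.py; echo 'import sys; sys.exit(1 if (R.T@f)[0]<-8.3 else 0)' >> gd.py
python3 -m jog '[[[0,0.035,-0.17],[0.5,0.03,0],1],[[0,0.07,-0.34],[1,0.05,0],1],[[0,0.07,-0.34],[1,0.05,0],1]]' >/dev/null;python3 gd.py && 
python3 -m jog '[[[0,0.035,-0.17],[0.5,0.03,0],1],[[0,0.07,-0.34],[1,0.05,0],1],[[0,0.07,-0.34],[1,0.05,0],1]]' >/dev/null&&python3 gd.py && 
python3 -m jog '[[[0,0.035,-0.17],[0.5,0.03,0],1],[[0,0.07,-0.34],[1,0.05,0],1],[[0,0.07,-0.34],[1,0.05,0],1]]' >/dev/null&&python3 gd.py && 
python3 -m jog '[[[0,0.035,-0.17],[0.5,0.03,0],1],[[0,0.07,-0.34],[1,0.05,0],1],[[0,0.07,-0.34],[1,0.05,0],1]]' >/dev/null&&python3 gd.py
```

```text
t 7.55 g,b [0.0456 0.1921] res mm [ 0.  -0.5  0.1] rotdev [-0.25 -0.   -1.  ] force tool [-5.4 -3.  -0.1] w 0.0075
t 7.85 g,b [0.0397 0.1923] res mm [ 0.  -0.6  0.1] rotdev [-0.23  0.   -1.01] force tool [-7.1 -3.5 -0.9] w 0.0079
t 8.15 g,b [0.034  0.1922] res mm [ 0.  -0.6  0.1] rotdev [-0.24  0.   -1.03] force tool [-5.5 -4.2 -0.3] w 0.0078
t 8.45 g,b [0.0281 0.192 ] res mm [ 0.  -0.6  0.1] rotdev [-0.25  0.   -1.04] force tool [-6.6 -4.   0.1] w 0.0078
```

```bash

python3 -m jog '[[[0,0.035,-0.17],[0.5,0.03,0],1],[[0,0.07,-0.34],[1,0.05,0],1],[[0,0.07,-0.34],[1,0.05,0],1]]' >/dev/null;python3 gd.py && 
python3 -m jog '[[[0,0.035,-0.17],[0.5,0.03,0],1],[[0,0.07,-0.34],[1,0.05,0],1],[[0,0.07,-0.34],[1,0.05,0],1]]' >/dev/null&&python3 gd.py && 
python3 -m jog '[[[0,0.035,-0.17],[0.5,0.03,0],1],[[0,0.07,-0.34],[1,0.05,0],1],[[0,0.07,-0.34],[1,0.05,0],1]]' >/dev/null&&python3 gd.py && 
python3 -m jog '[[[0,0.035,-0.17],[0.5,0.03,0],1],[[0,0.07,-0.34],[1,0.05,0],1],[[0,0.07,-0.34],[1,0.05,0],1]]' >/dev/null&&python3 gd.py
python3 - <<'E'
from h import *
im,d=eyes.snapshot("wrist");cv2.imwrite("pics/w2.png",im[:,:,::-1])
E
```

```text
t 8.75 g,b [0.0222 0.1924] res mm [ 0.  -0.7  0.2] rotdev [-0.23  0.01 -1.05] force tool [-6.9 -3.9  0.1] w 0.0081
t 9.05 g,b [0.0163 0.1927] res mm [ 0.  -0.7  0.2] rotdev [-0.21  0.01 -1.06] force tool [-5.8 -3.5  0.5] w 0.0076
t 9.35 g,b [0.0106 0.1924] res mm [ 0.  -0.7  0.2] rotdev [-0.23  0.01 -1.07] force tool [-4.9 -4.9  0.5] w 0.0079
t 9.65 g,b [0.0047 0.1928] res mm [ 0.  -0.7  0.2] rotdev [-0.21  0.01 -1.08] force tool [-5.6 -4.   0.8] w 0.008
```

View pics/w2.png

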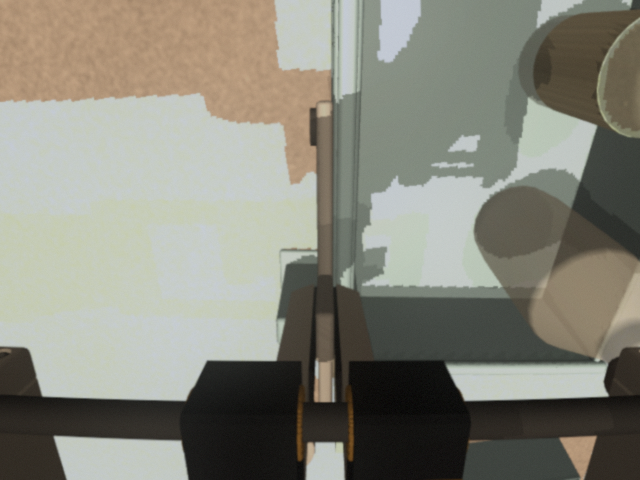

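The wrist view shows the bar along (325,100–400) held over the striker, with the fingers hiding the catch. I'll continue by feel.

```bash

python3 -m jog '[[[0,0.035,-0.17],[0.5,-0.1,0],1],[[0,0.07,-0.34],[1,-0.1,0],1],[[0,0.07,-0.34],[1,-0.1,0],1]]' >/dev/null;python3 gd.py && 
python3 -m jog '[[[0,0.035,-0.17],[0.5,-0.1,0],1],[[0,0.07,-0.34],[1,-0.1,0],1],[[0,0.07,-0.34],[1,-0.1,0],1]]' >/dev/null&&python3 gd.py && 
python3 -m jog '[[[0,0.035,-0.17],[0.5,-0.1,0],1],[[0,0.07,-0.34],[1,-0.1,0],1],[[0,0.07,-0.34],[1,-0.1,0],1]]' >/dev/null&&python3 gd.py && 
python3 -m jog '[[[0,0.035,-0.17],[0.5,-0.1,0],1],[[0,0.07,-0.34],[1,-0.1,0],1],[[0,0.07,-0.34],[1,-0.1,0],1]]' >/dev/null&&python3 gd.py
```

```text
t 10.0 g,b [-0.0006  0.1933] res mm [ 0.  -0.7  0.2] rotdev [-0.19  0.01 -1.12] force tool [-5.2 -3.3  0.3] w 0.0079
t 10.3 g,b [-0.0009  0.193 ] res mm [ 0.  -0.7  0.2] rotdev [-0.22 -0.05 -1.41] force tool [-8.4 -3.9 -2. ] w 0.0079
```

Contact with the back stop at measured g ≈ -0.001. Easing back 7 mm at the catch, to g ≈ +0.028.

```bash
python3 inc.py -.006 .2 .004 .2 .014 .2 .022 .2 .0285 .2
python3 -m jog '[[[0,-0.11,0.56],[-1.7,0,0],1],[[0,-0.23,1.12],[-3.4,0.1,0],1],[[0,-0.32,1.57],[-4.8,0.1,0],1],[[0,-0.4,1.95],[-5.9,0.1,0],1],[[0,-0.4,1.95],[-5.9,0.1,0],1]]'; python3 -m jog '[[[0,0,0],[0,0,0],1],[[0,0,0],[0,0,0],1]]'>/dev/null; python3 st.py; python3 inc.py .0285 .2 .0285 .18 .0285 .16 .0285 .14 .0285 .12 .0285 .1
```

```text
(0.004, 0.2) [0.0, -0.11, 0.56] [-1.7, -0.1, -0.0]
(0.014, 0.2) [0.0, -0.23, 1.12] [-3.4, -0.2, -0.1]
(0.022, 0.2) [0.0, -0.32, 1.57] [-4.7, -0.4, -0.1]
(0.0285, 0.2) [0.0, -0.39, 1.94] [-5.8, -0.5, -0.1]
time: 10.8
tool_pos: [0.5238, -0.1012, 0.1401]
ee_rot: [2.945, 0.002, -0.163]
wrist_force: [-2.4, 4.7, -1.7]
width: 0.0076
t 11.0 g,b [0.0232 0.1931] res mm [ 0.  -0.6  0.1] rotdev [-0.18  0.06 -0.88] force tool [-4.1 -5.1  0.8] w 0.0076
(0.0285, 0.18) [1.15, 0.0, -0.0] [-0.0, 0.4, 1.7]
(0.0285, 0.16) [2.29, 0.0, 0.0] [0.0, 0.7, 3.4]
(0.0285, 0.14) [3.44, 0.0, 0.0] [-0.0, 1.0, 5.1]
(0.0285, 0.12) [4.58, 0.0, 0.0] [-0.0, 1.3, 6.9]
(0.0285, 0.1) [5.73, 0.0, -0.0] [-0.0, 1.5, 8.6]
```

```bash
python3 -m jog '[[[0,-0.06,0.29],[-0.9,-0.5,0],1],[[0,-0.06,0.29],[-0.9,-0.5,0],1],[[0,-0.06,0.29],[-0.9,-0.5,0],1]]'>/dev/null; python3 st.py
python3 -m jog '[[[1.15,0,0],[0,0.3,1.7],1],[[2.29,0,0],[0,0.6,3.4],1],[[3.44,0,0],[0,0.9,5.1],1],[[4.58,0,0],[0,1.2,6.9],1],[[5.73,0,0],[0,1.4,8.6],1]]'>/dev/null; python3 -m jog '[[[0,0,0],[0,0,0],1],[[0,0,0],[0,0,0],1]]'>/dev/null; python3 st.py; python3 inc.py .0285 .1 .0285 .094 .0285 .088 .0285 .082 .0285 .076 .0285 .07
```

```text
t 11.3 g,b [0.0275 0.1948] res mm [ 0.  -0.6  0.1] rotdev [-0.15  0.07 -0.83] force tool [-4.3 -3.8  2.4] w 0.0078
t 12.0 g,b [0.0272 0.095 ] res mm [ 0.  -0.6  0.1] rotdev [-0.12 -0.03 -0.8 ] force tool [-4.  -4.8  1.8] w 0.0077
(0.0285, 0.094) [0.34, 0.0, 0.0] [0.0, 0.1, 0.5]
(0.0285, 0.088) [0.69, -0.0, 0.0] [-0.0, 0.2, 1.0]
(0.0285, 0.082) [1.03, -0.0, 0.0] [0.0, 0.3, 1.5]
(0.0285, 0.076) [1.38, -0.0, 0.0] [-0.0, 0.4, 2.0]
(0.0285, 0.07) [1.72, -0.0, 0.0] [-0.0, 0.5, 2.6]
```

```bash
cat st.py > gz.py; echo 'import sys; sys.exit(1 if (R.T@f)[2]<-2 or abs((R.T@f)[0]+4.2)>3 else 0)' >> gz.py
python3 -m jog '[[[0.34,0,0],[0,0,0.5],1],[[0.69,0,0],[0,0,1],1],[[0.69,0,0],[0,0,1],1]]'>/dev/null; python3 gz.py &&
python3 -m jog '[[[0.34,0,0],[0,0.1,0.5],1],[[0.69,0,0],[0,0.1,1],1],[[0.69,0,0],[0,0.1,1],1]]'>/dev/null && python3 gz.py &&
python3 -m jog '[[[0.34,0,0],[0,0.1,0.5],1],[[0.69,0,0],[0,0.1,1],1],[[0.69,0,0],[0,0.1,1],1]]'>/dev/null && python3 gz.py &&
python3 -m jog '[[[0.34,0,0],[0,0.1,0.5],1],[[0.69,0,0],[0,0.1,1],1],[[0.69,0,0],[0,0.1,1],1]]'>/dev/null && python3 gz.py &&
python3 -m jog '[[[0.34,0,0],[0,0.1,0.5],1],[[0.69,0,0],[0,0.1,1],1],[[0.69,0,0],[0,0.1,1],1]]'>/dev/null && python3 gz.py
```

```text
t 12.3 g,b [0.0272 0.0837] res mm [ 0.  -0.6  0.1] rotdev [-0.1  -0.03 -0.8 ] force tool [-3.2 -4.7  0.5] w 0.0078
t 12.6 g,b [0.0271 0.0724] res mm [ 0.  -0.6  0.1] rotdev [-0.08 -0.04 -0.79] force tool [-3.6 -3.8  1. ] w 0.008
t 12.9 g,b [0.0271 0.0608] res mm [ 0.  -0.6  0.1] rotdev [-0.07 -0.05 -0.8 ] force tool [-4.2 -3.6  0.9] w 0.0075
t 13.2 g,b [0.027  0.0493] res mm [ 0.  -0.6  0.1] rotdev [-0.06 -0.06 -0.79] force tool [-4.  -3.   1.4] w 0.0077
t 13.5 g,b [0.027  0.0375] res mm [ 0.  -0.6  0.1] rotdev [-0.06 -0.08 -0.79] force tool [-4.1 -3.3  1.4] w 0.0077
```

The bar is past striker height without resistance, so it is in the slot. Lowering to its rest.

```bash

python3 -m jog '[[[0.34,0,0],[0,0,0.5],1],[[0.69,0,0],[0,0,1],1],[[0.69,0,0],[0,0,1],1]]'>/dev/null; python3 gz.py &&
python3 -m jog '[[[0.34,0,0],[0,0,0.5],1],[[0.69,0,0],[0,0,1],1],[[0.69,0,0],[0,0,1],1]]'>/dev/null && python3 gz.py &&
python3 -m jog '[[[0.34,0,0],[0,0,0.5],1],[[0.69,0,0],[0,0,1],1],[[0.69,0,0],[0,0,1],1]]'>/dev/null && python3 gz.py
```

```text
t 13.8 g,b [0.0269 0.0263] res mm [ 0.  -0.6  0.1] rotdev [-0.03 -0.09 -0.78] force tool [-5.  -3.   0.6] w 0.0081
t 14.1 g,b [0.0269 0.0149] res mm [ 0.  -0.6  0.1] rotdev [-0.02 -0.1  -0.78] force tool [-5.2 -2.2  1. ] w 0.0079
t 14.4 g,b [0.0269 0.0032] res mm [ 0.  -0.7  0.1] rotdev [-0.02 -0.11 -0.78] force tool [-4.6 -2.4  1. ] w 0.008
```

Level in the slot. Before releasing, I'll ease the gate outward onto the striker so the spring load transfers gently.

```bash

python3 -m jog '[[[0,-0.03,0.17],[-0.5,0,0],1],[[0,-0.07,0.34],[-1,0,0],1],[[0,-0.07,0.34],[-1,0,0],1]]'>/dev/null; python3 st.py
python3 -m jog '[[[0,-0.03,0.17],[-0.5,0,0],1],[[0,-0.03,0.17],[-0.5,0,0.3],1],[[0,-0.03,0.17],[-0.5,0,0.3],1]]'>/dev/null; python3 st.py
```

```text
t 14.7 g,b [0.0287 0.0056] res mm [ 0.  -0.7  0.2] rotdev [ 0.07 -0.1  -0.58] force tool [-3.6 -1.3  1.2] w 0.008
t 15.0 g,b [0.0303 0.0055] res mm [ 0.  -0.7  0.2] rotdev [ 0.07 -0.1  -0.51] force tool [-3.9  0.1  2.6] w 0.0077
```

```bash

python3 -m jog '[[[0,0,0],[-0.5,0,0.3],1],[[0,0,0],[-0.5,0,0.3],1],[[0,0,0],[-0.5,0,0.3],1]]'>/dev/null; python3 st.py
python3 -m jog '[[[0,0,0],[-0.5,0,0],1],[[0,0,0],[-0.5,0,0],1],[[0,0,0],[-0.5,0,0],1]]'>/dev/null; python3 st.py
```

```text
t 15.3 g,b [0.0312 0.005 ] res mm [ 0.  -0.7  0.2] rotdev [ 0.04 -0.05 -0.56] force tool [-5.   0.2 -0.2] w 0.0078
t 15.6 g,b [0.0342 0.0046] res mm [ 0.  -0.7  0.2] rotdev [ 0.02 -0.05 -0.73] force tool [-3.6  0.9 -0.1] w 0.0078
```

```bash

python3 -m jog '[[[0,0,0.15],[-0.5,0,0],1],[[0,0,0.15],[-0.5,0,0.2],1],[[0,0,0.15],[-0.5,0,0.2],1]]'>/dev/null; python3 st.py
python3 -m jog '[[[0,0,0.15],[-0.5,0,0],1],[[0,0,0.15],[-0.5,0,0],1],[[0,0,0.15],[-0.5,0,0],1]]'>/dev/null; python3 st.py
python3 -m jog '[[[0,0,0.15],[-0.5,0,0],1],[[0,0,0.15],[-0.5,0,0],1],[[0,0,0.15],[-0.5,0,0],1]]'>/dev/null; python3 st.py
```

```text
t 15.9 g,b [0.0373 0.0034] res mm [ 0.  -0.7  0.2] rotdev [-0.04 -0.05 -0.75] force tool [-4.   0.9 -1.2] w 0.0076
t 16.2 g,b [0.0382 0.0032] res mm [ 0.  -0.7  0.1] rotdev [-0.06 -0.   -0.66] force tool [-2.   2.6 -2.8] w 0.0076
t 16.5 g,b [0.0384 0.0034] res mm [ 0.  -0.7  0.2] rotdev [-0.05  0.06 -0.53] force tool [ 1.4  3.4 -0.3] w 0.0078
```

The gate stopped at g=0.038 with the force unloaded, so the bar rests on the striker. Opening the fingers.

```bash

python3 -m jog '[[[0,0,0],[0.2,0,0],1],[[0,0,0],[0.2,0,0],0.7],[[0,0,0],[0.2,0,0],0.5],[[0,0,0],[0.2,0,0],0.3],[[0,0,0],[0.2,0,0],0.3]]'; python3 st.py
python3 - <<'E'
from h import *
im,d=eyes.snapshot("wrist");cv2.imwrite("pics/w3.png",im[:,:,::-1])
E
```

```text
time: 17.0
tool_pos: [0.5194, -0.105, 0.1239]
ee_rot: [3.138, 0.002, -0.184]
wrist_force: [-1.4, -0.5, 0.3]
width: 0.0319
t 17.0 g,b [ 0.0443 -0.0029] res mm [ 0.1 -1.2  0.3] rotdev [-0.36 -0.12 -0.87] force tool [-1.3  0.7 -0.3] w 0.0319
```

View pics/w3.png

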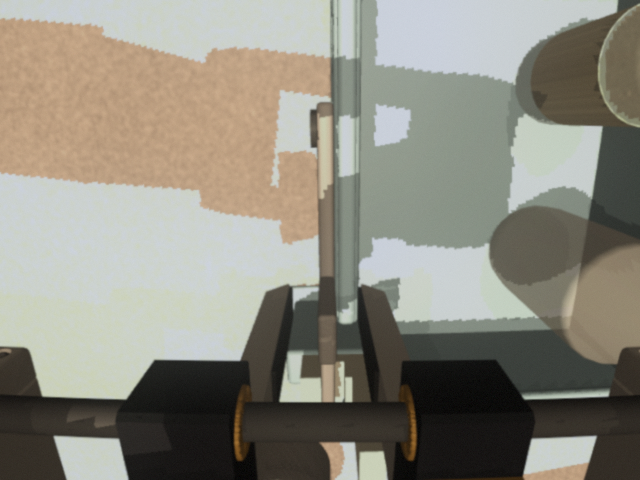

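The wrist view shows the fingers clear on both sides of the tab (about (327,330)), with the gate still shut. Retreating upward.

```bash

python3 -m jog '[[[0,0,0],[0,0,-15],0.3],[[0,0,0],[0,0,-40],0.3],[[0,0,0],[0,0,-80],0.3],[[0,0,0],[0,0,-120],0.3],[[0,0,0],[0,0,-120],0.3]]'
python3 -m jog '[[[0,0,0],[-50,0,0],0.3],[[0,0,0],[-100,0,0],0.3],[[0,0,0],[-150,0,0],0.3],[[0,0,0],[-180,0,0],0.3],[[0,0,0],[-180,0,0],0.3]]'
python3 -m jog '[[[0,0,0],[0,0,0],0.3],[[0,0,0],[0,0,0],0.3],[[0,0,0],[0,0,0],0.3],[[0,0,0],[0,0,0],0.3],[[0,0,0],[0,0,0],0.3]]'
python3 - <<'E'
from h import *
T=eyes.camera_params("top")
ims=[]
for n in("top","side"):
    im,d=eyes.snapshot(n);im=im[:,:,::-1]
    a=im[170:340,290:440] if n=="top" else im[180:320,270:480]
    ims.append(cv2.resize(a,None,fx=3.5 if n=="top" else 3,fy=3.5 if n=="top" else 3,interpolation=cv2.INTER_CUBIC))
    c=eyes.camera_params(n)
    C=cloud(c,d)
    for nm,q in(("tab",model(.038,0,.158)[1]),):
        m=(np.hypot(C[...,0]-q[0],C[...,1]-q[1])<.03)&(C[...,2]>.135)&(C[...,2]<.17);print(n,q,m.sum(),C[m].mean(0) if m.any() else 0)
    if n=="side":
        cv2.imwrite("pics/s2.png",ims[1])
cv2.imwrite("pics/t2.png",ims[0])
E
```

```text
time: 17.55
tool_pos: [0.5227, -0.1057, 0.2529]
ee_rot: [3.136, -0.013, -0.184]
wrist_force: [0.7, -0.2, -0.0]
width: 0.033
time: 18.05
tool_pos: [0.3406, -0.0713, 0.2456]
ee_rot: [3.137, -0.001, -0.185]
wrist_force: [0.3, 1.9, 0.8]
width: 0.0332
time: 18.55
tool_pos: [0.3433, -0.072, 0.2441]
ee_rot: [3.138, 0.003, -0.184]
wrist_force: [0.7, 0.1, 0.0]
width: 0.0329
top [ 0.52016655 -0.10635404  0.158     ] 38 [ 0.51924691 -0.10541175  0.1528571 ]
side [ 0.52016655 -0.10635404  0.158     ] 111 [ 0.51920589 -0.10330645  0.14768256]
```

View pics/s2.png

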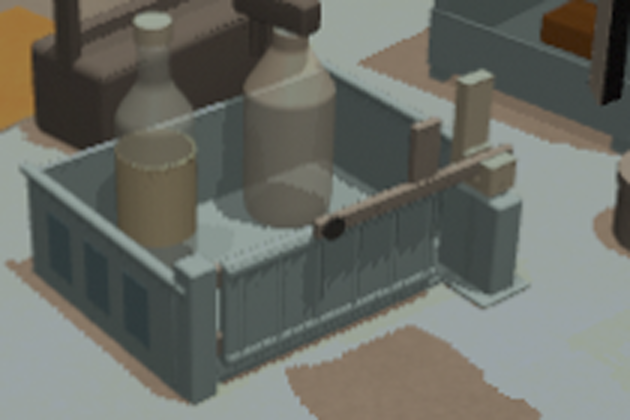

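View pics/t2.png

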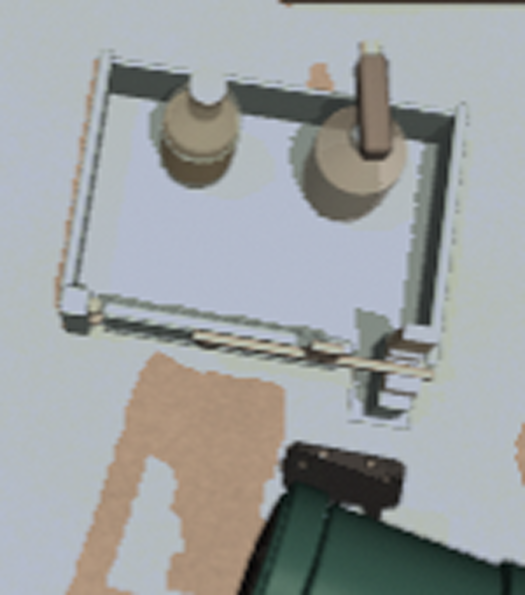

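```bash
python3 - <<'E'
from h import *
from bench import close_job
c=eyes.camera_params("top");im,d=eyes.snapshot("top");C=cloud(c,d)
x,y,t=TIER;H=np.array([x,y,0])+Ro.from_euler("z",t).apply([-.1,.12,0])
L=Ro.from_euler("z",t-.038).inv().apply((C-H).reshape(-1,3))
for a,b in((-.15,-.10),(-.225,-.195),(-.264,-.255)):
    m=(abs(L[:,0]+.011)<.005)&(L[:,1]>a)&(L[:,1]<b)&(L[:,2]>.09)&(L[:,2]<.14);print(a,b,m.sum(),np.median(L[m],0))
print(robot.get_obs()["time"]);print(close_job())
E
```

```text
-0.15 -0.1 66 [-0.01244698 -0.12621553  0.11135792]
-0.225 -0.195 40 [-0.01144063 -0.20959309  0.11108296]
-0.264 -0.255 7 [-0.01031776 -0.25847882  0.1107118 ]
18.7
the job is handed in; nothing more can be done
None
```

The gate is shut and stays latched on its own, and I handed the job in at 18.7 s of the 48 s allowed.

- **Closing:** I gripped the thumb tab with the gate open at about 0.57 rad, lifted the bar to about 0.2 rad and swung the gate to. I felt softly for the back stop, adding roughly 3 N at the tab, and met it at a measured gate angle of about 0.00 rad. I then eased back about 7 mm and lowered the bar into the slot with no resistance.
- **Release:** I let the gate out gently until the bar rested on the striker, opened the fingers and backed the arm away.

**Last checks:**
- **Gate:** it was still shut after release, at about 0.04 rad, which is inside the latched range.
- **Bar:** its top measured about 111 mm along its whole length, against 112 mm nominal when level, so it is fully down in the slot. The reading at the free end rests on only 7 depth points.
- **Bystanders:** the bottles in the tier look unmoved in the pictures. The tin, the brush and the descaler were outside my last crops, so I did not check them again, but the arm never went near them.
- **Disagreement:** while I was closing the gate, the angle worked out from the tool position ran up to about 0.017 rad off the angle I commanded. I centred the bar using the felt contact instead.

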